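Set the warming plate by its thumbwheel and start it

TASK

Turn the knurled brass thumbwheel of the warming plate with your fingertip, by friction only, until its black index line clicks into place at the big fourth ridge of the scale beside it, then press the round start key next to the wheel right down and let it come up again. Do not pinch or lift anything, do not press the key before the wheel is set, and leave the warming plate and everything on and around it where they stand.

Things in the scene. Friction and masses are not known exactly. Their poses are not given: they have to be found in the camera images.
- warmer: Steel warming plate, a low loose appliance of 3 kg on four rubber feet, 170 (its x) x 300 (its y) mm. Origin: centre of its underside on the worktop; z up. Its -y half is a black hot plate, 35 mm high; its +y end (y = +20 to +150 mm) is a raised steel control pod, 55 mm high, with the thumbwheel at y = +105 mm and the start key at y = +45 mm.
- wheel_axis (a point): Centre of the thumbwheel, fixed in the warmer, 55 mm above the worktop. The wheel is a knurled brass disc, 42 mm radius, 34 mm wide, on a level axis along the warmer's y; its upper half stands out of the pod, the top 42 mm above this point. A fingertip pressed on the rim and drawn along the warmer's x turns it by friction; about 2 N along the rim carries it over a click.
- carriage (a joint): How far the sprung thumbwheel has sunk straight down under a finger, m: 0 free, 0.006 at most, then it stands hard. It gives from about 1.5 N on and takes about 5 N at 3 mm and 9 N at 6 mm; pressed 4 to 5 mm in, a finger grips well.
- big_ridge (a point): Tip of the big brass ridge, the fourth of five counted from the robot's side, on the fixed scale: a dark half disc, 36 mm radius, 8 mm wide, at the wheel's +y side. It leans 24 degrees past the top, away from the robot; the four other ridges are small. The wheel's index is a black line across its rim.
- wheel (a joint): Angle of the thumbwheel, rad; grows as the top of the rim moves away from the robot, along the warmer's +x. Five click positions: 0, 0.42, 0.84, 1.26, 1.68 (stops just beyond the ends), one per ridge; the big fourth ridge is 1.26. One click is 17.6 mm along the rim; let go between two, it springs to the nearer one. It starts in one of the first three.
- start_key_top (a point): Centre of the top face of the start key, a round light-metal button of 26 mm diameter in a black collar on the pod, pressed straight down.
- start_key (a joint): How far the start key is pressed, m: 0 up, 0.006 right down (4 N there); it springs back when let go. It counts as pressed beyond 0.0045.
- butter_ramekin_mid (a point): Centre, half-way up, of the white ramekin (68 mm wide, 45 mm high) that stands on the hot plate; leave it alone.
- jigger_mid (a point): Centre, half-way up, of the brass jigger (43 mm wide, 74 mm high) on the worktop; leave it alone.
- spice_jar_mid (a point): Centre, half-way up, of the glass spice jar with cork (45 mm wide, 92 mm high) on the worktop; leave it alone.
- salt_mill_mid (a point): Centre, half-way up, of the pale wooden mill (58 mm wide, 150 mm high) standing beside the warming plate; leave it alone.

How it is judged:
On the way, in this order (a step that is already met when the one before it is completed fails the run):
1. the wheel has clicked into the fourth position (value of joint wheel between 1.18 and 1.34 rad), for 0.3 s.
2. the start key is pressed right down, with the wheel still in the fourth position (all of step 1 and value of joint start_key above 0.0045 m), for 0.05 s.
At the end, for the whole second after the job is handed in: The wheel rests in its fourth click position (1.26 rad, within 0.08), the start key has been pressed beyond 4.5 mm after that and is up again (less than 1.5 mm), and the warming plate stands within 20 mm of where it was (all of step 1 and velocity of joint wheel between -0.1 and 0.1 rad/s and value of joint start_key below 0.0015 m and distance of warmer from where it was at the start of the episode below 0.02 m and linear speed of warmer below 0.02 m/s); the robot touches nothing.
It fails at once if the start key is pressed before the wheel is set (value of joint start_key above 0.0045 m and not (value of joint wheel between 1.18 and 1.34 rad)).
It fails at once if the warming plate is lifted, tipped or shoved by more than 25 mm (distance of warmer from where it was at the start of the episode above 0.025 m or angle between warmer's own z axis and vertical above 0.06 rad).
It fails at once if a thing beside or on the warming plate is lifted, knocked or moved by more than 25 mm (distance of any of butter_ramekin_mid, jigger_mid, spice_jar_mid, salt_mill_mid from where it was at the start of the episode above 0.025 m).
It also fails if it takes over 48 s, if anything falls off the work surface, if the arm or the gripper's body presses on something with over 40 N, if the wrist force passes 120 N, or if a joint passes its speed limit or range.

ROBOT

A 6-joint arm with a two-finger parallel gripper is mounted at the origin on a cart in front of the work surface, level with it; the furniture and walls round the work are solid. World frame = base frame: x ahead of the robot, y to its left, z up, the work surface at z = 0. Lengths are in m, angles in rad, forces in N, time in s.
With the tool pointing down it reaches from about 0.3 to 0.875 m from the base axis. Payload 6.4 kg.
Tool frame: the origin (TCP) lies at the very end of the fingers, on their centre line; the grasp point (between the pads) lies 19 mm behind it; z points along the fingers, y is the direction in which the jaws open and shut (so a half turn about z gives the same grasp; the last joint's range is limited). The gripper opens to 85 mm and grips with 20 to 120 N. Pads are 22 mm wide; open, the fingers measure 114 mm over their backs; the gripper's body (76 mm by 85 mm) begins 54 mm behind the grasp point. The pads swing forward as they close: fully open they stand 13 mm farther back than shut.
Start: joints at [-1.473, 0.181, 1.607, -0, 1.354, -0.206], TCP at [0.172, -0.549, 0.208] pointing down, gripper open.
Joint ranges: [-2.99, 2.99], [-0.89, 2.07], [0.3, 2.58], [-1.14, 4.28], [0, 2.63], [-3.12, 3.12]. Speed limits (rad/s): [2.57, 2.57, 3.01, 3.14, 3.14, 3.14].

INTERFACE

Orientations are given as a rotation vector (axis times angle).
In Python, from plant import * gives the robot as it stands.
- The arm moves only by the tool servo_tool, never from a script. Its argument "rows" is a list of rows, each a list of 7 numbers: the turn, a rotation vector about the world's x, y, z in units of 5 degrees (1.0 is 5 degrees), then the shift along the world's x, y, z in units of 30 mm (1.0 is 30 mm), then the opening, from 0 (shut) to 1 (fully open). A call has 1 to 5 rows; each row shifts and turns the commanded pose from where the row before left it; what a row does not reach is not made up. A row lasts 1/12 s, in which the tool goes at most 41.7 mm and 7.16 degrees, less where a joint would pass 70% of its speed; a pose out of reach is approached as far as the arm can. A call is refused whole if a number of a shift passes 1 or a number of a turn 1, either way. A call with a gripper value outside its range is refused whole. The fingers move at their own pace and stop on an object; the grip force is fixed at half the most. Time passes only in rows, so rows that do not move let the fingers close. It gives the time, the measured TCP pose, the force and the opening at its end, in the units of the state.
- sense(): the state, without advancing time (a new reading comes with each control period).
- snapshot(name): name is "scene" or "side" or "wrist"; returns the picture (480x640x3 uint8, blue, green, red); there is no depth.
- camera_model(name): a dict with "camera_matrix" (3x3 intrinsics, pixels), "rvec" (rotation vector, rad) and "tvec" (3), from world to camera coordinates, as OpenCV has them. Camera axes: x right, y down, z forward; pixel columns grow to the right and rows downward; lengths in m; the calibration is good to about 2 mm. A picture is of the moment at which its call begins: read the wrist's pose just before it. camera_model takes no time and is no camera call; for the wrist camera it gives the pose at the moment of the call.
- job_done(): hands the job in, once; it reports no verdict.
The state is a dict: "time": time; "joint_pos": joint angles; "dq": joint speeds; "effort": joint torques, N m; "ee_pos": TCP position; "tcp_rot": TCP orientation; "ft_force": force on the tool from outside, world axes, zero at the start; "torque": the same for the moment, N m; "opening": finger opening in m.
Only numpy, scipy, OpenCV 4.12 (cv2) and the standard library are available. Lean on these libraries where they do the work, as an engineer would, in place of code of your own. Each camera call takes 0.05 s, during which the arm holds its last target.

## Working session

There is one attempt and no reset: what is moved stays moved. The work goes in short steps, Python scripts to look and compute and a tool call to move; the robot and the scene stay as the last step left them, time stands still between calls to the robot, and variables do not carry over. Pictures are saved under pics/ and viewed, and the job is handed in when it is done.

Besides the shell and the picture viewer there is one more tool, called after "Request:" as name(argument=value, ...) on one line, values as JSON. servo_tool: Moves the arm, as the interface text tells. Its arguments: {"type":"object","properties":{"rows":{"type":"array","items":{"type":"array","items":{"type":"number"}}}},"required":["rows"]}

```bash
mkdir -p pics; python3 - <<'E'
from plant import *
import cv2
for n in ["scene","side","wrist"]:
    m=camera_model(n); cv2.imwrite(f"pics/{n}0.png",snapshot(n)); print(n,m)
print(sense())
E
```

```text
scene {'camera_matrix': array([[441.83470181,   0.        , 323.64499836],
       [  0.        , 441.83470181, 234.03101174],
       [  0.        ,   0.        ,   1.        ]]), 'rvec': array([ 0.5580442 , -2.41164153,  1.54862766]), 'tvec': array([0.43412754, 0.17239633, 0.76071227])}
side {'camera_matrix': array([[620.59596264,   0.        , 329.62842136],
       [  0.        , 620.59596264, 239.09688767],
       [  0.        ,   0.        ,   1.        ]]), 'rvec': array([ 0.25692744, -2.78570349,  1.21180818]), 'tvec': array([0.47507108, 0.10359889, 1.44207398])}
wrist {'camera_matrix': array([[333.99461313,   0.        , 318.03322814],
       [  0.        , 333.99461313, 236.09202441],
       [  0.        ,   0.        ,   1.        ]]), 'rvec': array([-2.3549524 ,  1.72864639,  0.23067465]), 'tvec': array([-0.57442041, -0.03492575,  0.37805463])}
{'time': 0.15, 'joint_pos': array([-1.47326168e+00,  1.81402362e-01,  1.60779282e+00, -1.35140983e-05,
        1.35380226e+00, -2.06270711e-01]), 'dq': array([-4.71926944e-04, -3.10506463e-03, -2.54415239e-03, -3.33787660e-04,
        4.83123437e-06,  5.77180499e-04]), 'effort': array([ 1.61683562e-03, -4.45258927e+01, -3.51691782e+01, -1.74593447e-04,
        5.85514266e-03, -1.81619941e-05]), 'ee_pos': array([ 0.17199514, -0.5481841 ,  0.20706614]), 'tcp_rot': array([-3.10402911e+00, -4.75175369e-01, -9.91705249e-05]), 'ft_force': array([-0.82627499,  0.17618939, -0.14320329]), 'torque': array([-0.00888079,  0.06381161,  0.03559329]), 'opening': 0.08517077180878996}
```

View pics/scene0.png

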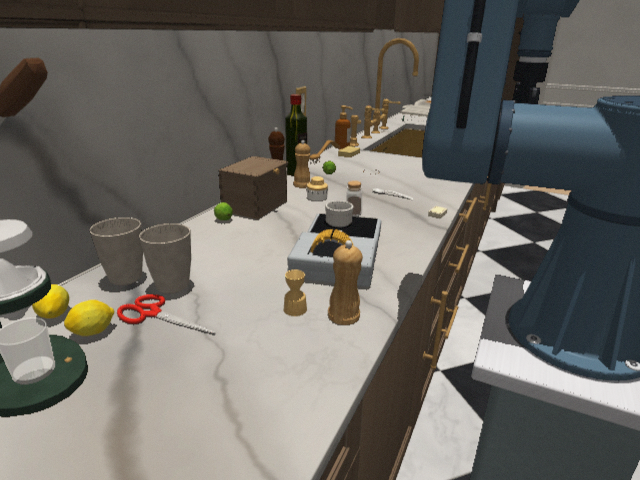

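View pics/side0.png

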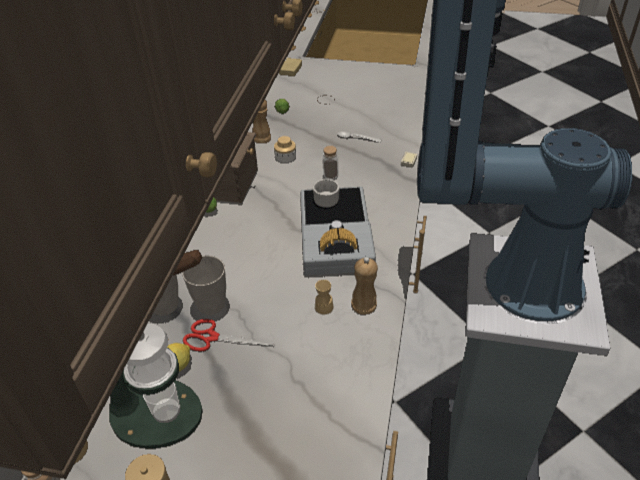

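View pics/wrist0.png

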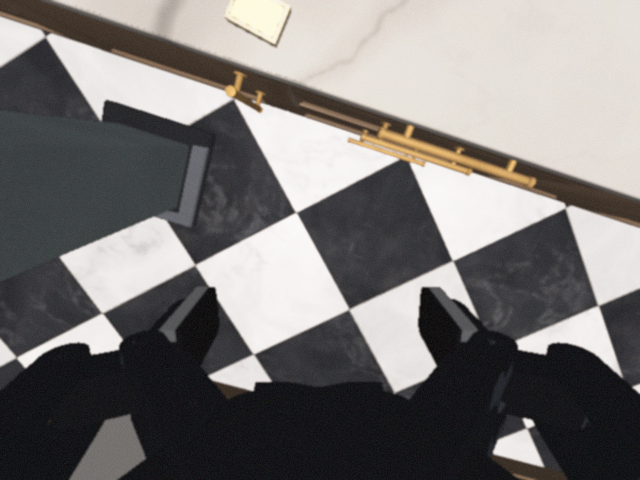

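The scene picture has the warmer near (335,245) and the wheel at (330,238). In the side picture it is near (337,230) with the wheel at (339,240). The mill and jigger stand on the +y side. Next I'll enlarge both.

```bash
python3 - <<'E'
import cv2
a=cv2.imread("pics/scene0.png")[190:330,270:410]; b=cv2.imread("pics/side0.png")[170:320,280:400]
cv2.imwrite("pics/sc1.png",cv2.resize(a,None,fx=4.2,fy=4.2,interpolation=cv2.INTER_CUBIC))
cv2.imwrite("pics/si1.png",cv2.resize(b,None,fx=4,fy=4,interpolation=cv2.INTER_CUBIC))
E
```

```text
(no output)
```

View pics/sc1.png

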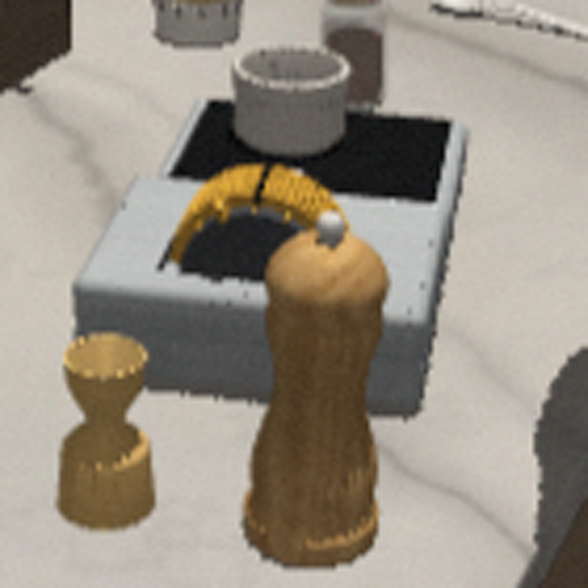

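View pics/si1.png

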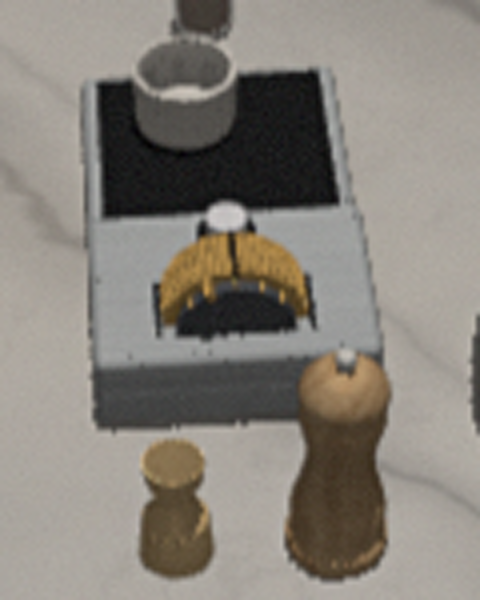

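```bash
cat > h.py <<'E'
import numpy as np, cv2
from scipy.optimize import least_squares
from plant import *
def W(p,L):
    c,s=np.cos(p[2]),np.sin(p[2]); L=np.asarray(L,float).reshape(-1,3)
    return np.c_[p[0]+c*L[:,0]-s*L[:,1],p[1]+s*L[:,0]+c*L[:,1],L[:,2]]
def proj(m,P): return cv2.projectPoints(np.asarray(P,float),m["rvec"],m["tvec"],m["camera_matrix"],None)[0][:,0]
def ray(m,px,z):
    R=cv2.Rodrigues(m["rvec"])[0]; C=-R.T@m["tvec"]
    d=R.T@np.linalg.inv(m["camera_matrix"])@np.array([px[0],px[1],1.]); return C+d*(z-C[2])/d[2]
E
python3 - <<'E'
from h import *
obs={"side":(4,(280,170),[((.085,.15,.055),(95,362)),((-.085,.15,.055),(383,350)),((.085,.02,.055),(90,218)),((-.085,.02,.055),(360,208)),((.085,.15,0),(97,427)),((.085,-.15,.035),(83,82)),((-.085,-.15,.035),(328,70))]),
"scene":(4.2,(270,190),[((.085,.15,.055),(77,286)),((-.085,.15,.055),(424,322)),((.085,.02,.055),(135,180)),((.085,.15,0),(80,385)),((-.085,.15,0),(420,415)),((-.085,-.15,.035),(468,122)),((.085,-.15,.035),(200,98))])}
ms={n:camera_model(n) for n in obs}
def f(p,sel=obs):
    r=[]
    for n in sel:
        s,o,l=obs[n]
        r.append(proj(ms[n],W(p,[a for a,_ in l]))-(np.array([b for _,b in l])/s+o))
    return np.concatenate(r).ravel()
for sel in (["side"],["scene"],["side","scene"]):
    q=least_squares(f,[.5,-.4,0],args=(sel,),loss="soft_l1"); print(sel,q.x,np.round(f(q.x,sel).reshape(-1,2),1).tolist())
p=q.x
print("wheel",W(p,(0,.105,.097)),"key",W(p,(0,.045,.06)))
for n in obs:
    s,o,_=obs[n]
    for nm,L in [("wheeltop",(0,.105,.097)),("key",(0,.045,.06)),("big",(.036*np.sin(.42),.126,.055+.036*np.cos(.42)))]:
        print(n,nm,(proj(ms[n],W(p,L))-o)*s)
s,o,_=obs["side"]
print("mill top",ray(ms["side"],np.array((346,352))/4+o,.15),"jig",ray(ms["side"],np.array((172,465))/4+o,.074))
E
```

```text
['side'] [ 0.48560191 -0.09040819  0.25084527] [[-0.7, 1.3], [0.7, 0.3], [-0.9, -0.0], [0.4, -1.1], [-0.1, 1.5], [-0.5, -2.4], [1.5, -2.6]]
['scene'] [ 0.48284173 -0.0926915   0.25745668] [[-1.2, -0.3], [1.8, 0.2], [-0.1, -1.5], [-1.5, -0.0], [0.9, 2.4], [0.8, -1.3], [-0.7, -1.3]]
['side', 'scene'] [ 0.48429706 -0.09169421  0.25363461] [[0.1, 1.0], [1.5, -0.1], [-0.3, -0.2], [1.1, -1.5], [0.7, 1.2], [-0.0, -2.5], [1.9, -2.9], [-2.3, -0.4], [0.6, 0.3], [-0.8, -1.5], [-2.6, -0.1], [-0.2, 2.5], [0.4, -1.2], [-1.1, -1.3]]
wheel [[0.45795005 0.0099465  0.097     ]] key [[ 0.47300549 -0.04813391  0.06      ]]
side wheeltop [[236.40362479 251.72456067]]
side key [[229.64725355 230.46725815]]
side big [[213.74743291 289.33803766]]
scene wheeltop [[262.93249987 182.17107269]]
scene key [[280.78586877 199.88711936]]
scene big [[224.12520326 214.98031014]]
mill top [0.37650424 0.1340782  0.15      ] jig [0.46622021 0.16026075 0.074     ]
```

The line is at the third ridge (0.84), so the wheel needs one click away from the robot. I'll go above the warmer with the fingers shut.

Request:
servo_tool(rows=[[0,0,-0.3,0.2,0.4,1,0],[0,0,-0.3,0.4,0.8,0.8,0],[0,0,0,0.45,0.85,0.6,0],[0,0,0,0.45,0.85,0.3,0],[0,0,0,0.45,0.85,0.3,0]])

```text
time: 0.57
ee_pos: [0.2309, -0.4353, 0.2987]
tcp_rot: [3.116, 0.393, 0.0]
ft_force: [0.5, 0.7, -0.2]
opening: 0.0256
```

Request:
servo_tool(rows=[[0,0,0,0.45,0.85,0,0],[0,0,0,0.45,0.85,0,0],[0,0,0,0.45,0.85,0,0],[0,0,0,0.45,0.85,0,0],[0,0,0,0.45,0.85,0,0]])

```text
time: 0.98
ee_pos: [0.2983, -0.3072, 0.2976]
tcp_rot: [-3.117, -0.393, -0.0]
ft_force: [0.1, 0.3, -0.1]
opening: 0.0001
```

Request:
servo_tool(rows=[[0,0,0,0.45,0.85,0,0],[0,0,0,0.45,0.85,0,0],[0,0,0,0.45,0.85,0,0],[0,0,0,0.45,0.85,0,0],[0,0,0,0.45,0.85,0,0]])

```text
time: 1.4
ee_pos: [0.3658, -0.1797, 0.2977]
tcp_rot: [3.117, 0.394, 0.0]
ft_force: [0.5, -1.4, 1.2]
opening: 0.0001
```

Request:
servo_tool(rows=[[0,0,0,0.45,0.8,0,0],[0,0,0,0.4,0.6,0,0],[0,0,0,0.2,0.3,0,0],[0,0,0,0,0,0,0],[0,0,0,0,0,0,0]])

```text
time: 1.82
ee_pos: [0.3969, -0.1298, 0.2976]
tcp_rot: [-3.116, -0.397, 0.001]
ft_force: [-0.0, 0.0, 0.5]
opening: -0.0002
```

```bash
python3 - <<'E'
from h import *
s=sense(); print(s["time"],s["ee_pos"],s["tcp_rot"],s["opening"],s["ft_force"])
m=camera_model("wrist"); im=snapshot("wrist"); cv2.imwrite("pics/w1.png",im)
R=cv2.Rodrigues(m["rvec"])[0]; print("cam",-R.T@m["tvec"],R[2]); print(cv2.Rodrigues(s["tcp_rot"])[0])
np.savez("w1.npz",**m)
E
```

```text
1.8167 [ 0.39694817 -0.12979525  0.29756896] [-3.11637896e+00 -3.96734433e-01  8.77401924e-04] -0.00022392408387071812 [-0.04950699  0.0142118   0.51024935]
cam [ 0.45987993 -0.1138041   0.46381897] [-0.25280195 -0.06552616 -0.96529658]
[[ 9.68103045e-01  2.50551747e-01 -5.61901147e-04]
 [ 2.50551781e-01 -9.68103199e-01 -9.34327807e-06]
 [-5.46319273e-04 -1.31740077e-04 -9.99999842e-01]]
```

View pics/w1.png

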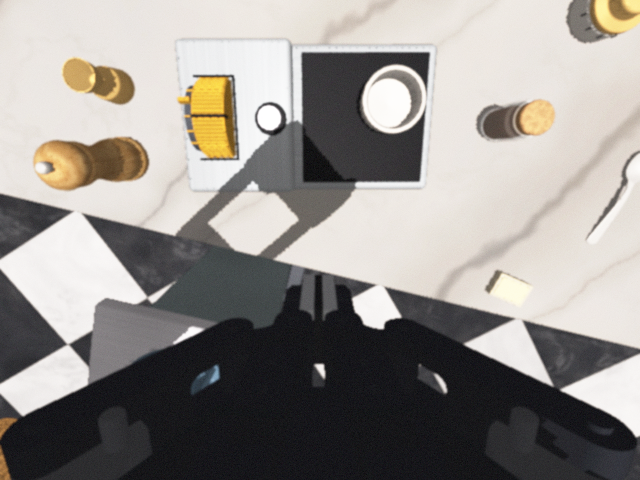

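The wrist camera shows the warmer squarely: wheel line at about (211,117), key at (270,118). Enlarging for a refined fit.

```bash
python3 - <<'E'
import cv2
a=cv2.imread("pics/w1.png")
cv2.imwrite("pics/w1c.png",cv2.resize(a[25:205,165:445],None,fx=2.8,fy=2.8,interpolation=cv2.INTER_CUBIC))
cv2.imwrite("pics/w1d.png",cv2.resize(a[55:175,170:300],None,fx=5,fy=5,interpolation=cv2.INTER_CUBIC))
E
```

```text
(no output)
```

View pics/w1c.png

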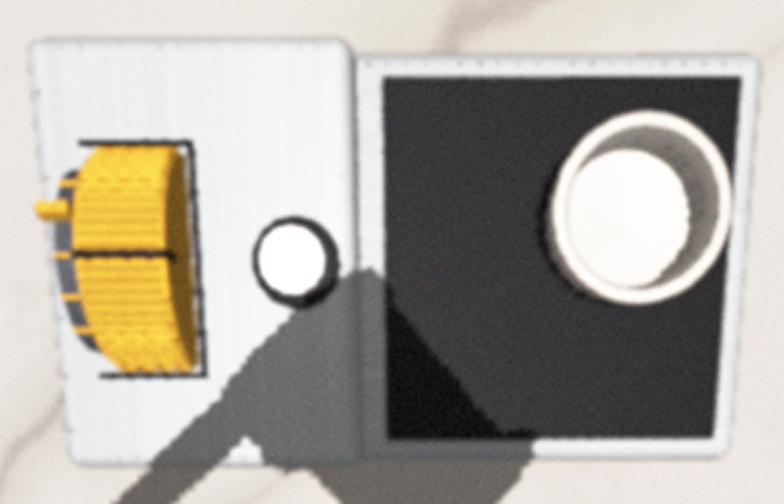

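View pics/w1d.png

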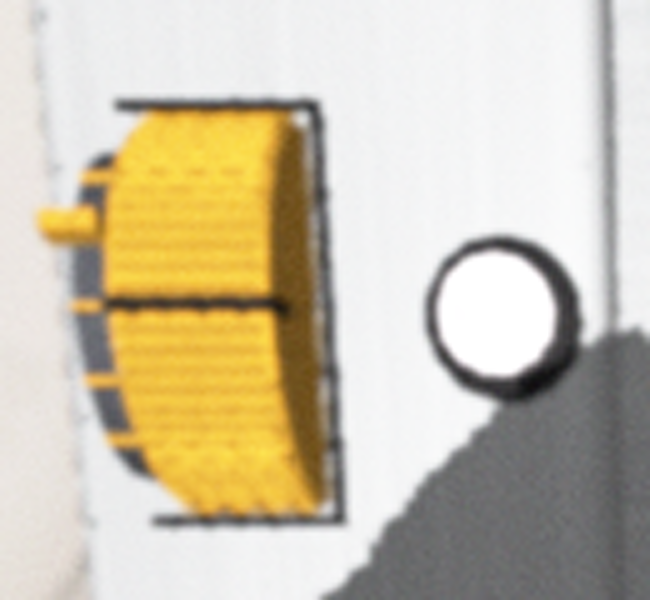

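```bash
python3 - <<'E'
from h import *
m=dict(np.load("w1.npz"))
c=lambda x,y:np.array((165+x/2.8,25+y/2.8)); d=lambda x,y:np.array((170+x/5,55+y/5))
o=[((.085,.15,.055),c(31,42)),((-.085,.15,.055),c(73,465)),((.085,.02,.055),c(354,42)),((-.085,.02,.055),c(362,463)),((.085,-.15,.035),c(760,58)),((-.085,-.15,.035),c(727,460)),((0,.122,.097),d(107,303)),((0,.088,.097),d(280,303))]
f=lambda p:(proj(m,W(p,[a for a,_ in o]))-np.array([b for _,b in o])).ravel()
q=least_squares(f,[.484,-.09,.25],loss="soft_l1");p=q.x;print(p,np.round(q.fun.reshape(-1,2),1).tolist())
print("wheel",W(p,(0,.105,.097)),"from line",(ray(m,d(107,303),.097)+ray(m,d(280,303),.097))/2)
for z in(.055,.060,.065,.07): print(z,"key fit",W(p,(0,.045,z)),"ray",ray(m,d(495,314),z))
# key height via 2 views
s=camera_model("side"); uv=np.array((228,216))/4+(280,170)
for z in(.055,.06,.065,.07,.075,.08): print(z,ray(s,uv,z))
print("size",np.linalg.norm(ray(m,d(430,314),.065)-ray(m,d(560,314),.065)))
E
```

```text
[ 0.48569165 -0.098032    0.24720034] [[-3.0, -3.3], [-3.1, 1.3], [0.7, -2.4], [-0.2, 2.7], [4.8, -1.7], [2.9, 2.4], [0.5, 0.4], [-1.3, 0.7]]
wheel [[0.45999916 0.00377614 0.097     ]] from line [0.46063024 0.0034682  0.097     ]
0.055 key fit [[ 0.47468058 -0.05439994  0.055     ]] ray [ 0.47584568 -0.05105283  0.055     ]
0.06 key fit [[ 0.47468058 -0.05439994  0.06      ]] ray [ 0.47565042 -0.0518203   0.06      ]
0.065 key fit [[ 0.47468058 -0.05439994  0.065     ]] ray [ 0.47545515 -0.05258777  0.065     ]
0.07 key fit [[ 0.47468058 -0.05439994  0.07      ]] ray [ 0.47525988 -0.05335524  0.07      ]
0.055 [ 0.47748117 -0.06654682  0.055     ]
0.06 [ 0.47640403 -0.06099761  0.06      ]
0.065 [ 0.47532689 -0.0554484   0.065     ]
0.07 [ 0.47424974 -0.04989919  0.07      ]
0.075 [ 0.4731726  -0.04434998  0.075     ]
0.08 [ 0.47209546 -0.03880077  0.08      ]
size 0.029350095994572202
```

Request:
servo_tool(rows=[[0,0,0,0.23,0.55,-0.4,0],[0,0,0,0.23,0.55,-0.6,0],[0,0,0,0.23,0.55,-0.6,0],[0,0,0,0.23,0.55,-0.7,0],[0,0,0,0.23,0.55,-0.8,0]])

```text
time: 2.28
ee_pos: [0.432, -0.0483, 0.2046]
tcp_rot: [3.116, 0.391, 0.002]
ft_force: [0.5, -0.1, -0.3]
opening: -0.0001
```

Request:
servo_tool(rows=[[0,0,0,0.23,0.55,-0.8,0],[0,0,0,0.23,0.55,-0.8,0],[0,0,0,0.22,0.55,-0.8,0],[0,0,0,0,0,0,0],[0,0,0,0,0,0,0]])

```text
time: 2.7
ee_pos: [0.4507, 0.0015, 0.1316]
tcp_rot: [-3.116, -0.395, 0.006]
ft_force: [0.2, -0.3, 1.4]
opening: -0.0003
```

```bash
python3 - <<'E'
from h import *
s=sense(); print(s["time"],s["ee_pos"],s["ft_force"])
m=camera_model("wrist"); im=snapshot("wrist"); cv2.imwrite("pics/w2.png",im); np.savez("w2.npz",**m)
b=snapshot("side")[170:320,280:400]; cv2.imwrite("pics/si2.png",cv2.resize(b,None,fx=4,fy=4,interpolation=cv2.INTER_CUBIC))
print(proj(m,[s["ee_pos"]]))
E
```

```text
2.7 [0.45069095 0.00154388 0.13163956] [ 0.21816834 -0.29643112  1.4172982 ]
[[317.4479568  272.38211161]]
```

View pics/w2.png

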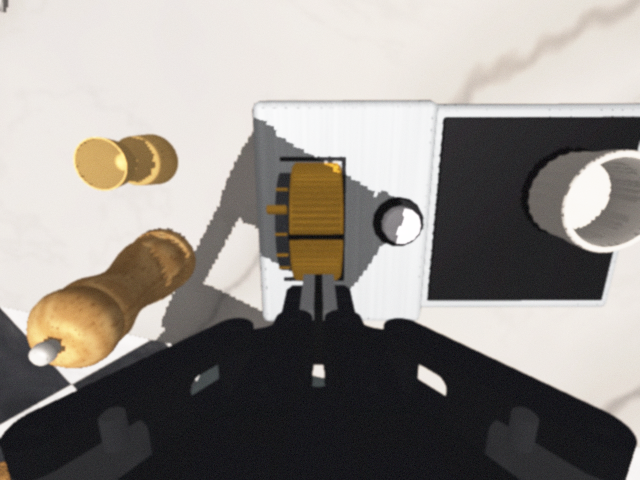

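View pics/si2.png

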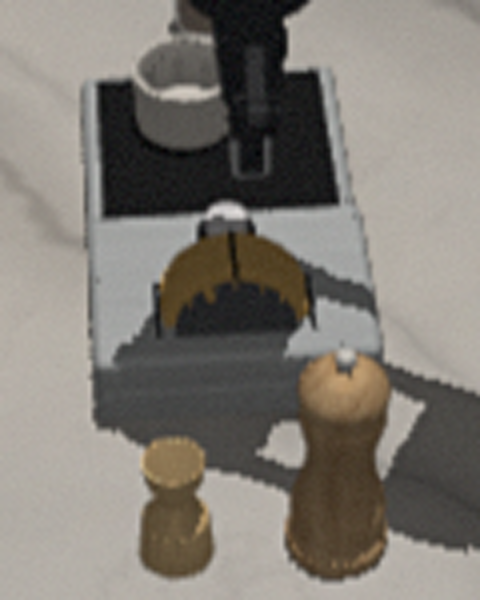

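The wrist view shows the line from (288,237) to (344,237) and the fingertips at about x 303–338, centred on the wheel. Checking numerically.

```bash
python3 - <<'E'
from h import *
m=dict(np.load("w2.npz")); s=camera_model("side")
print(ray(m,(288.5,237),.097),ray(m,(344,237),.097))
print("key",[ray(m,(403,222),z) for z in(.06,.067)])
print((proj(s,[sense()["ee_pos"],[.4606,.004,.097],[.4606,.007,.097]])-(280,170))*4)
E
```

```text
[0.45576468 0.02159139 0.097     ] [ 0.46441375 -0.01191149  0.097     ]
key [array([ 0.47692465, -0.05590347,  0.06      ]), array([ 0.47802137, -0.0537455 ,  0.067     ])]
[[248.2368902  194.19681382]
 [233.75595188 244.41270432]
 [232.82375387 247.83054411]]
```

Request:
servo_tool(rows=[[0,0,0,0.05,-0.07,-0.4,0],[0,0,0,0,0,-0.35,0],[0,0,0,0,0,-0.15,0],[0,0,0,0,0,-0.1,0],[0,0,0,0,0,0,0]])

```text
time: 3.22
ee_pos: [0.4531, -0.0006, 0.1025]
tcp_rot: [-3.117, -0.393, 0.001]
ft_force: [-0.2, 0.2, 0.2]
opening: -0.0001
```

Request:
servo_tool(rows=[[0,0,0,0,0,-0.05,0],[0,0,0,0,0,-0.05,0],[0,0,0,0,0,0,0],[0,0,0,0,0,0,0]])

```text
time: 3.55
ee_pos: [0.4535, -0.0002, 0.0999]
tcp_rot: [3.117, 0.394, 0.0]
ft_force: [0.0, -0.9, -0.7]
opening: 0.0002
```

Request:
servo_tool(rows=[[0,0,0,0,0,-0.05,0],[0,0,0,0,0,-0.05,0],[0,0,0,0,0,0,0]])

```text
time: 3.8
ee_pos: [0.4532, -0.0002, 0.0965]
tcp_rot: [-3.117, -0.394, 0.001]
ft_force: [-0.8, 0.1, -0.5]
opening: 0.0001
```

Request:
servo_tool(rows=[[0,0,0,0,0,-0.05,0],[0,0,0,0,0,0,0]])

```text
time: 3.97
ee_pos: [0.4533, -0.0002, 0.095]
tcp_rot: [-3.117, -0.394, 0.001]
ft_force: [-0.2, -0.5, -0.8]
opening: -0.0
```

Request:
servo_tool(rows=[[0,0,0,0,0,-0.04,0],[0,0,0,0,0,0,0]])

```text
time: 4.13
ee_pos: [0.4533, -0.0003, 0.0939]
tcp_rot: [-3.117, -0.394, 0.0]
ft_force: [1.2, 0.6, 0.1]
opening: 0.0001
```

Request:
servo_tool(rows=[[0,0,0,0,0,-0.05,0],[0,0,0,0,0,0,0]])

```text
time: 4.3
ee_pos: [0.4533, -0.0002, 0.0923]
tcp_rot: [-3.117, -0.394, 0.001]
ft_force: [0.4, -0.1, 0.2]
opening: -0.0001
```

Request:
servo_tool(rows=[[0,0,0,0,0,-0.05,0],[0,0,0,0,0,0,0]])

```text
time: 4.47
ee_pos: [0.4533, -0.0002, 0.0908]
tcp_rot: [-3.117, -0.394, 0.0]
ft_force: [-0.6, 0.1, 0.0]
opening: -0.0
```

```bash
python3 - <<'E'
from h import *
s=sense(); print(s["time"],s["ee_pos"],s["ft_force"])
a=snapshot("side")[200:270,300:380]; b=snapshot("scene")[210:280,290:370]
cv2.imwrite("pics/t3.png",np.hstack([cv2.resize(x,None,fx=5,fy=5,interpolation=cv2.INTER_CUBIC) for x in(a,b)]))
cv2.imwrite("pics/w3.png",cv2.resize(snapshot("wrist")[130:330,230:430],None,fx=3,fy=3))
E
```

```text
4.4667 [ 4.53270405e-01 -2.29622972e-04  9.08429008e-02] [-0.55560798  0.06436599  0.01761734]
```

View pics/t3.png

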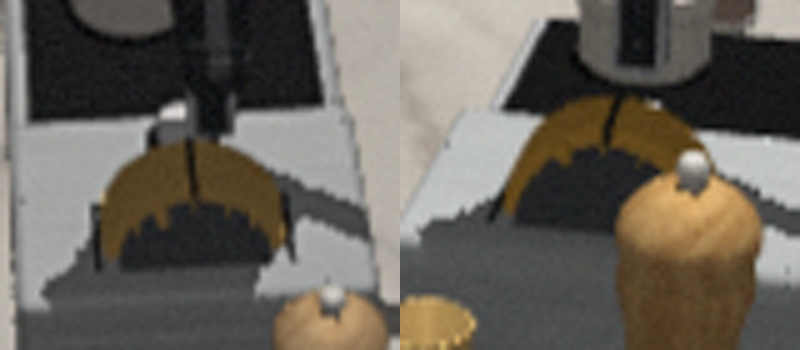

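View pics/w3.png

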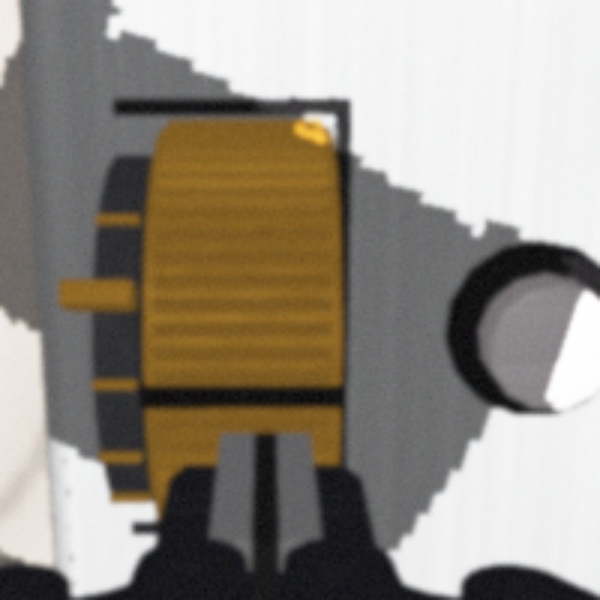

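```bash
python3 - <<'E'
from h import *
def tri(obs):
    def f(X): return np.concatenate([(proj(m,[X])[0]-u) for m,u in obs])
    q=least_squares(f,[.45,0,.1]); return q.x,np.round(q.fun,1)
s,c,w=[camera_model(n) for n in("side","scene","wrist")]
ee=sense()["ee_pos"]
print("proj tcp",[proj(m,[ee])[0].round(1) for m in(s,c,w)])
us=np.array((342.,226.5)); uc=np.array((338.,223.)); uw=np.array((230+265/3,130+437/3))
print(us,uc,uw); print(tri([(s,us),(c,uc)])); print(tri([(s,us),(c,uc),(w,uw)]))
# index line middle: near(+y) & far(-y) ends
for nm,a,b,d in [("far",(300+187/5,200+140/5),(290+222/5,210+97/5),(230+343/3,130+397/3)),("near",(300+194/5,200+198/5),(290+207/5,210+145/5),(230+143/3,130+397/3))]:
    print(nm,tri([(s,np.array(a)),(c,np.array(b)),(w,np.array(d))]),tri([(s,np.array(a)),(c,np.array(b))])[0])
E
```

```text
proj tcp [array([341.8, 232.1]), array([336.6, 234.6]), array([317.4, 272.4])]
[342.  226.5] [338. 223.] [318.33333333 275.66666667]
(array([0.44870762, 0.01042429, 0.12081246]), array([ 1. , -0.7, -0.9,  0.4]))
(array([4.58499280e-01, 4.42019913e-04, 1.10150549e-01]), array([-2.4, -0.5, -3.5,  2.6,  0.3,  1.3]))
far (array([ 0.46382322, -0.0118177 ,  0.0951434 ]), array([ 0.9, -0.9, -0.1,  0.3, -0.1, -0.2])) [ 0.46385227 -0.00889214  0.09629505]
near (array([0.45360658, 0.02160094, 0.0902709 ]), array([ 1.3, -1. ,  0.7,  0. , -0.2, -0.5])) [0.45491032 0.02433733 0.09071991]
```

Request:
servo_tool(rows=[[0,0,0,0,0,-0.05,0],[0,0,0,0,0,0,0]])

```text
time: 4.78
ee_pos: [0.4533, -0.0002, 0.0894]
tcp_rot: [-3.117, -0.394, 0.0]
ft_force: [0.3, -0.1, -0.1]
opening: -0.0
```

Request:
servo_tool(rows=[[0,0,0,0,0,-0.05,0],[0,0,0,0,0,0,0]])

```text
time: 4.95
ee_pos: [0.4533, -0.0002, 0.0878]
tcp_rot: [-3.117, -0.394, 0.0]
ft_force: [0.5, -0.5, -0.9]
opening: -0.0001
```

Request:
servo_tool(rows=[[0,0,0,0,0,-0.05,0],[0,0,0,0,0,0,0]])

```text
time: 5.12
ee_pos: [0.4533, -0.0002, 0.0863]
tcp_rot: [-3.117, -0.394, 0.001]
ft_force: [-0.3, 0.1, -0.2]
opening: 0.0001
```

```bash
python3 - <<'E'
from h import *
a=snapshot("side")[200:270,300:380]; b=snapshot("scene")[210:280,290:370]
g=lambda x:np.clip((x/255.)**.5*255,0,255).astype(np.uint8)
cv2.imwrite("pics/t4.png",g(np.hstack([cv2.resize(x,None,fx=5,fy=5,interpolation=cv2.INTER_CUBIC) for x in(a,b)])))
cv2.imwrite("pics/w4.png",g(cv2.resize(snapshot("wrist")[200:340,240:400],None,fx=4,fy=4)))
E
```

```text
(no output)
```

View pics/t4.png

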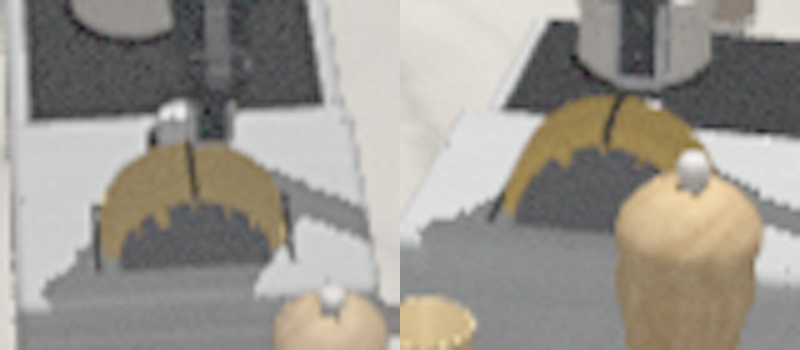

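View pics/w4.png

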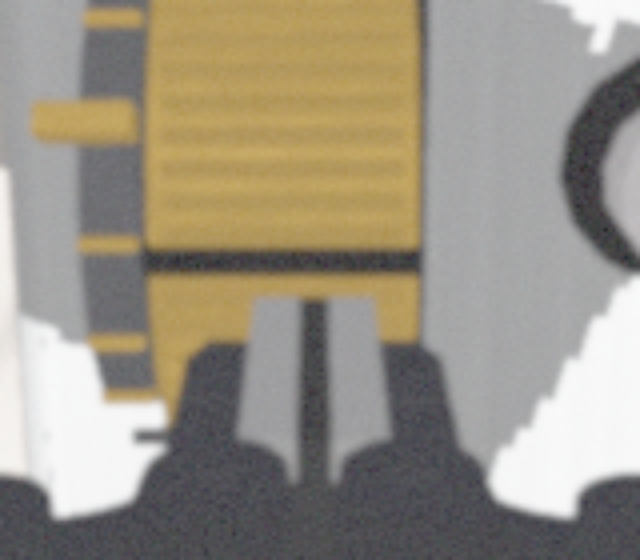

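The force stays near zero, and both fixed cameras put the fingertip about 10–15 mm above the reported TCP height. I'll keep creeping down by force.

Request:
servo_tool(rows=[[0,0,0,0,0,-0.05,0],[0,0,0,0,0,-0.04,0],[0,0,0,0,0,0,0]])

```text
time: 5.52
ee_pos: [0.4532, -0.0002, 0.0836]
tcp_rot: [-3.117, -0.394, 0.001]
ft_force: [-1.5, 0.5, 0.3]
opening: -0.0002
```

Request:
servo_tool(rows=[[0,0,0,0,0,-0.05,0],[0,0,0,0,0,0,0]])

```text
time: 5.68
ee_pos: [0.4533, -0.0002, 0.0821]
tcp_rot: [-3.117, -0.394, 0.001]
ft_force: [-0.3, -0.9, -0.3]
opening: -0.0002
```

Request:
servo_tool(rows=[[0,0,0,0,0,-0.05,0],[0,0,0,0,0,0,0]])

```text
time: 5.85
ee_pos: [0.4533, -0.0003, 0.0806]
tcp_rot: [-3.117, -0.394, 0.0]
ft_force: [0.2, 0.3, 0.4]
opening: -0.0001
```

Request:
servo_tool(rows=[[0,0,0,0,0,-0.05,0],[0,0,0,0,0,0,0]])

```text
time: 6.02
ee_pos: [0.4533, -0.0003, 0.0792]
tcp_rot: [-3.117, -0.394, 0.0]
ft_force: [-1.4, -0.1, -0.4]
opening: -0.0002
```

```bash
python3 - <<'E'
from h import *
a=snapshot("side")[190:260,300:380]; b=snapshot("scene")[190:260,290:370]
g=lambda x:np.clip((x/255.)**.5*255,0,255).astype(np.uint8)
cv2.imwrite("pics/t5.png",g(np.hstack([cv2.resize(x,None,fx=5,fy=5,interpolation=cv2.INTER_CUBIC) for x in(a,b)])))
w=snapshot("wrist"); cv2.imwrite("pics/w5f.png",w)
cv2.imwrite("pics/w5.png",g(cv2.resize(w[200:340,240:400],None,fx=4,fy=4)))
s=sense();m=camera_model("wrist");R=cv2.Rodrigues(m["rvec"])[0];print(s["ee_pos"],-R.T@m["tvec"])
E
```

```text
[ 4.53385955e-01 -2.58197249e-04  7.93547081e-02] [0.516294   0.01560761 0.245652  ]
```

View pics/t5.png

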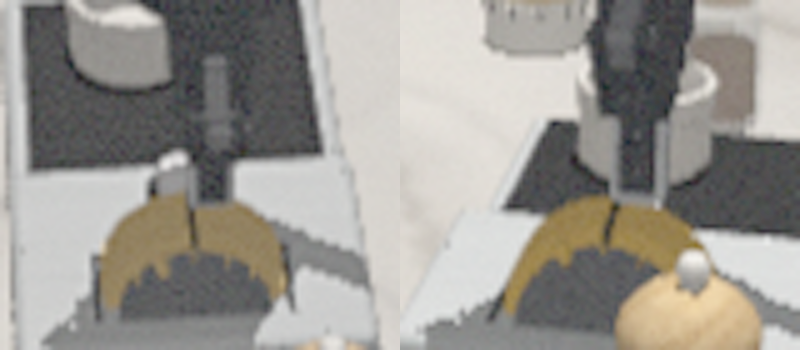

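View pics/w5f.png

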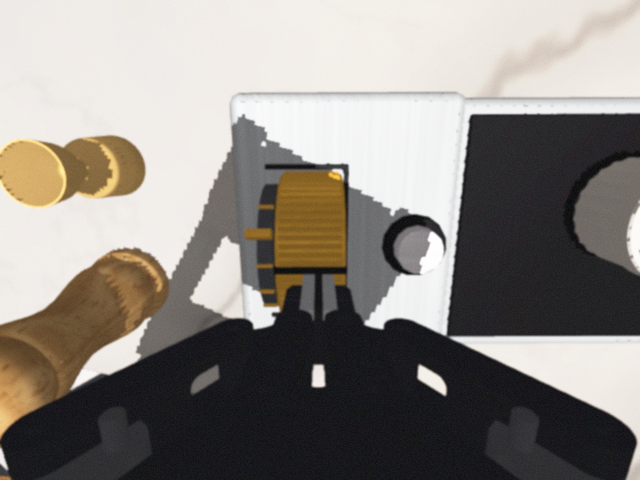

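```bash
python3 - <<'E'
from h import *
e=sense()["ee_pos"]
for n,u in(("side",(342,230)),("scene",(337.6,231.4))):
    m=camera_model(n)
    for dy in(-.012,0,.012):
        p=[e+np.array([0,dy,h]) for h in(0,.01,.015,.02)]; print(n,u,dy,proj(m,p).round(1).tolist())
E
```

```text
side (342, 230) -0.012 [[342.7, 232.4], [342.7, 229.3], [342.7, 227.7], [342.7, 226.1]]
side (342, 230) 0 [[341.9, 235.8], [341.8, 232.7], [341.8, 231.1], [341.8, 229.5]]
side (342, 230) 0.012 [[340.9, 239.3], [340.9, 236.1], [340.9, 234.5], [340.9, 232.9]]
scene (337.6, 231.4) -0.012 [[338.8, 237.6], [339.0, 233.2], [339.1, 231.0], [339.1, 228.7]]
scene (337.6, 231.4) 0 [[336.5, 239.8], [336.6, 235.4], [336.7, 233.1], [336.8, 230.9]]
scene (337.6, 231.4) 0.012 [[334.1, 242.1], [334.2, 237.6], [334.3, 235.4], [334.3, 233.1]]
```

The tip is about 18 mm above the reported z, so contact should come at roughly ee z = 0.078. Continuing in fine steps.

Request:
servo_tool(rows=[[0,0,0,0,0,-0.05,0],[0,0,0,0,0,0,0]])

```text
time: 6.33
ee_pos: [0.4533, -0.0003, 0.0777]
tcp_rot: [-3.117, -0.394, 0.0]
ft_force: [0.5, -0.2, -0.4]
opening: -0.0001
```

Request:
servo_tool(rows=[[0,0,0,0,0,-0.05,0],[0,0,0,0,0,0,0]])

```text
time: 6.5
ee_pos: [0.4532, -0.0002, 0.0761]
tcp_rot: [-3.117, -0.394, 0.001]
ft_force: [-0.5, 0.6, 0.5]
opening: -0.0001
```

Request:
servo_tool(rows=[[0,0,0,0,0,-0.05,0],[0,0,0,0,0,0,0]])

```text
time: 6.67
ee_pos: [0.4533, -0.0002, 0.0746]
tcp_rot: [-3.117, -0.394, 0.001]
ft_force: [-0.4, -1.1, -0.7]
opening: -0.0002
```

Request:
servo_tool(rows=[[0,0,0,0,0,-0.05,0],[0,0,0,0,0,0,0]])

```text
time: 6.83
ee_pos: [0.4535, -0.0003, 0.0733]
tcp_rot: [3.117, 0.394, 0.0]
ft_force: [-0.7, 0.0, 1.8]
opening: -0.0
```

Request:
servo_tool(rows=[[0,0,0,0,0,-0.05,0],[0,0,0,0,0,0,0]])

```text
time: 7.0
ee_pos: [0.4536, -0.0003, 0.072]
tcp_rot: [3.117, 0.394, 0.001]
ft_force: [-1.4, 0.4, 2.8]
opening: 0.0
```

```bash
python3 - <<'E'
from h import *
a=snapshot("side")[190:260,300:380]; b=snapshot("scene")[190:260,290:370]
g=lambda x:np.clip((x/255.)**.5*255,0,255).astype(np.uint8)
cv2.imwrite("pics/t6.png",g(np.hstack([cv2.resize(x,None,fx=5,fy=5,interpolation=cv2.INTER_CUBIC) for x in(a,b)])))
print(sense()["ee_pos"],sense()["ft_force"])
E
```

```text
[ 4.53636235e-01 -3.32322761e-04  7.21081286e-02] [-0.30821268  0.13842993  3.33098881]
```

View pics/t6.png

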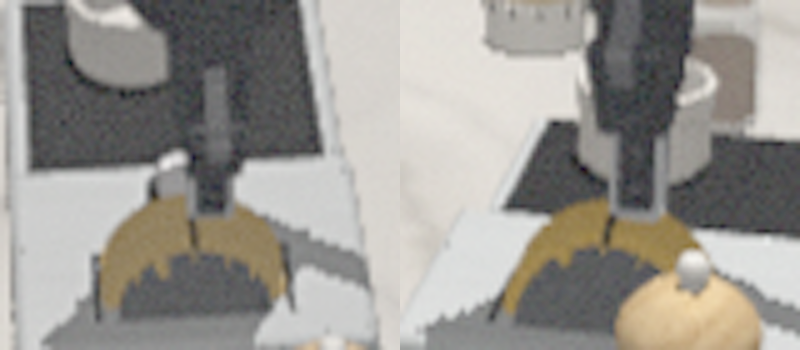

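Contact at ee z ≈ 0.074. Pressing to about 4.5 mm.

Request:
servo_tool(rows=[[0,0,0,0,0,-0.05,0],[0,0,0,0,0,-0.05,0],[0,0,0,0,0,0,0]])

```text
time: 7.35
ee_pos: [0.4537, -0.0004, 0.0691]
tcp_rot: [3.117, 0.394, 0.001]
ft_force: [-1.2, -0.6, 6.7]
opening: 0.0002
```

Request:
servo_tool(rows=[[0,0,0,0.1,0.025,0,0],[0,0,0,0.1,0.025,0,0],[0,0,0,0.1,0.025,0,0]])

```text
time: 7.6
ee_pos: [0.4621, 0.0018, 0.069]
tcp_rot: [3.117, 0.394, -0.002]
ft_force: [-2.5, -0.2, 7.4]
opening: 0.0001
```

Request:
servo_tool(rows=[[0,0,0,0.1,0.025,0,0],[0,0,0,0.1,0.025,0,0],[0,0,0,0,0,0,0]])

```text
time: 7.85
ee_pos: [0.4701, 0.0037, 0.0696]
tcp_rot: [3.117, 0.393, 0.005]
ft_force: [2.4, 3.8, 6.0]
opening: 0.0
```

```bash
python3 - <<'E'
from h import *
a=snapshot("side")[190:260,300:380]; b=snapshot("scene")[190:260,290:370]
g=lambda x:np.clip((x/255.)**.5*255,0,255).astype(np.uint8)
cv2.imwrite("pics/t7.png",g(np.hstack([cv2.resize(x,None,fx=5,fy=5,interpolation=cv2.INTER_CUBIC) for x in(a,b)])))
cv2.imwrite("pics/w7.png",g(cv2.resize(snapshot("wrist")[130:330,230:430],None,fx=3,fy=3)))
print(sense()["ee_pos"],sense()["ft_force"])
E
```

```text
[0.47013409 0.00371639 0.06973307] [2.79660561 2.79212837 5.6447115 ]
```

View pics/t7.png

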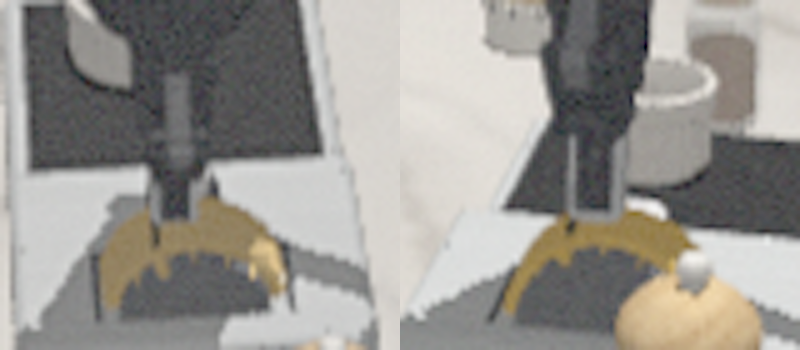

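View pics/w7.png

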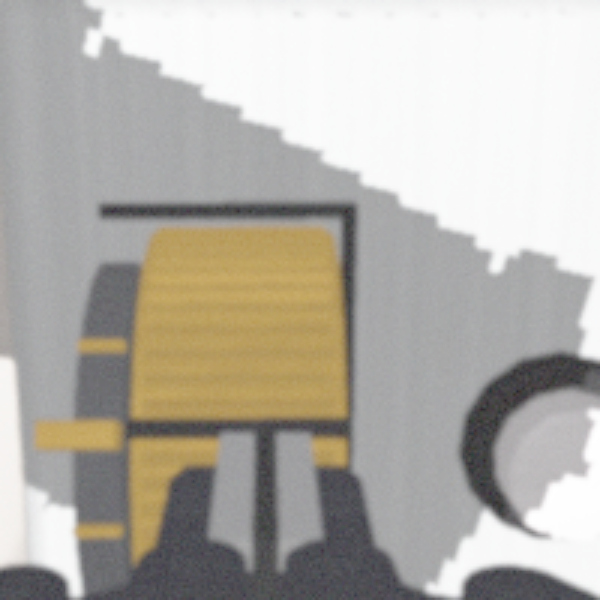

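The index line is beside the big fourth ridge, at (240,427) against the ridge at (80,435). Lifting so it can settle.

Request:
servo_tool(rows=[[0,0,0,0,0,0.1,0],[0,0,0,0,0,0.1,0],[0,0,0,0,0,0.4,0],[0,0,0,-0.3,-0.2,0.8,0],[0,0,0,-0.8,-0.8,0.5,0]])

```text
time: 8.42
ee_pos: [0.4364, -0.0255, 0.1271]
tcp_rot: [-3.116, -0.398, -0.001]
ft_force: [0.6, -1.6, 1.0]
opening: -0.0002
```

Request:
servo_tool(rows=[[0,0,0,0,-1,0,0],[0,0,0,0,0,0,0],[0,0,0,0,0,0,0]])

```text
time: 8.67
ee_pos: [0.4349, -0.0575, 0.1259]
tcp_rot: [3.117, 0.389, -0.001]
ft_force: [-0.3, 0.7, -1.1]
opening: 0.0001
```

```bash
python3 - <<'E'
from h import *
s=sense(); print(s["time"],s["ee_pos"],s["ft_force"])
a=snapshot("side")[190:260,300:380]; b=snapshot("scene")[190:260,290:370]
g=lambda x:np.clip((x/255.)**.7*255,0,255).astype(np.uint8)
cv2.imwrite("pics/t8.png",g(np.hstack([cv2.resize(x,None,fx=5,fy=5,interpolation=cv2.INTER_CUBIC) for x in(a,b)])))
m=camera_model("wrist"); np.savez("w8.npz",**m); cv2.imwrite("pics/w8.png",snapshot("wrist"))
E
```

```text
8.6667 [ 0.43485693 -0.05754646  0.12585562] [-0.32390671  0.71195378 -1.10521984]
```

View pics/t8.png

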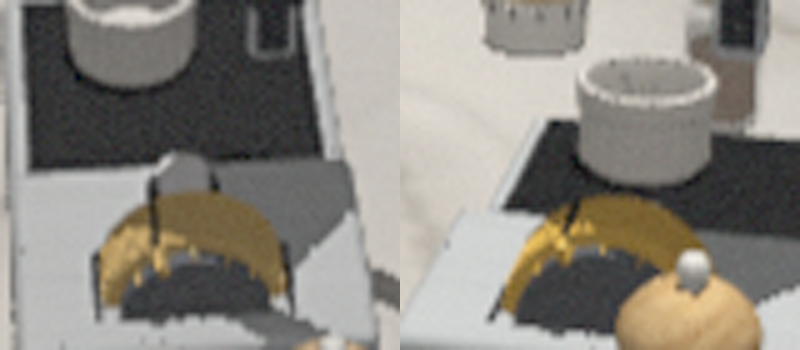

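View pics/w8.png

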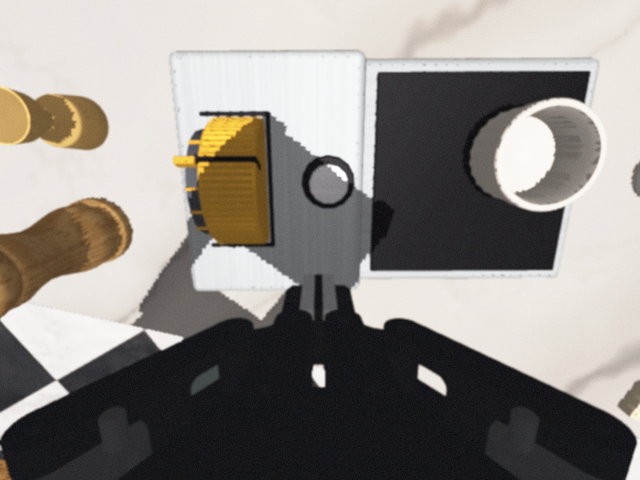

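The line has settled at the fourth ridge: row 160 for both in the wrist view, and aligned in the side view too. Now I'll re-measure the key and check that the warmer hasn't shifted.

```bash
python3 - <<'E'
from h import *
m=dict(np.load("w8.npz")); 
im=cv2.imread("pics/w8.png"); cv2.imwrite("pics/w8k.png",cv2.resize(im[130:300,260:400],None,fx=4,fy=4,interpolation=cv2.INTER_CUBIC))
for z in(.055,.06,.067): print(z,ray(m,(328,182),z))
s=sense(); print(s["joint_pos"],s["ee_pos"]); print(proj(m,[s["ee_pos"],s["ee_pos"]+[0,0,.02]]))
E
```

```text
0.055 [ 0.47552513 -0.05307425  0.055     ]
0.06 [ 0.47599772 -0.0528058   0.06      ]
0.067 [ 0.47665934 -0.05242998  0.067     ]
[-3.99786826e-01 -3.35322960e-02  2.01501936e+00  1.51234596e-04
  1.16208677e+00  9.19316449e-01] [ 0.43478706 -0.05577973  0.12515369]
[[316.94250075 272.04555272]
 [316.76275945 287.49713126]]
```

View pics/w8k.png

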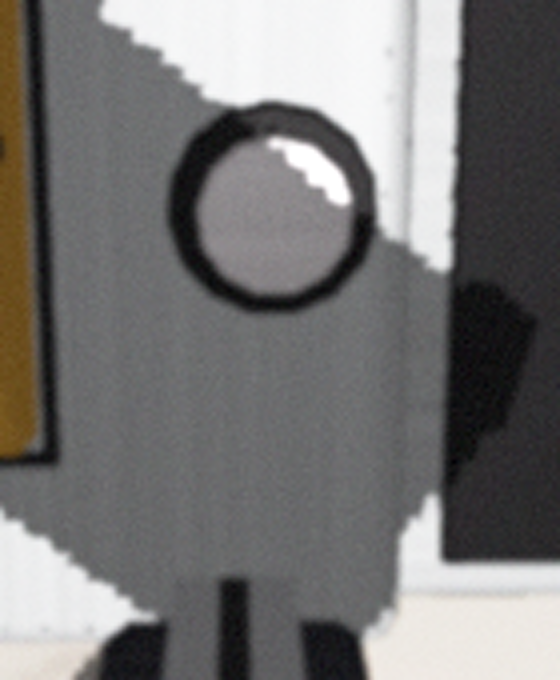

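Request:
servo_tool(rows=[[0,0,1,0.1,0,0,0],[0,0,1,0.1,0,0,0],[0,0,1,0.1,0,0,0],[0,0,1,0.1,0,0,0],[0,0,1,0.1,0,0,0]])

```text
time: 9.23
ee_pos: [0.4502, -0.0553, 0.1251]
tcp_rot: [-2.953, -1.068, 0.002]
ft_force: [-0.6, -0.2, -0.5]
opening: 0.0001
```

Request:
servo_tool(rows=[[0,0,1,0.1,0,0,0],[0,0,1,0.1,0,0,0],[0,0,1,0.1,0,0,0],[0,0,1,0.1,0,0,0],[0,0,1,0.1,0,0,0]])

```text
time: 9.65
ee_pos: [0.4651, -0.0552, 0.1251]
tcp_rot: [-2.652, -1.681, 0.002]
ft_force: [-0.1, 0.2, 0.5]
opening: -0.0
```

Request:
servo_tool(rows=[[0,0,1,0.1,0,0,0],[0,0,1,0.1,0,0,0],[0,0,1,0.1,0,0,0],[0,0,1,0.1,0.1,0,0],[0,0,1,0,0,0,0]])

```text
time: 10.07
ee_pos: [0.4774, -0.052, 0.1251]
tcp_rot: [-2.225, -2.215, 0.001]
ft_force: [-0.1, 0.4, 0.1]
opening: 0.0002
```

Request:
servo_tool(rows=[[0,0,1,0,0,0,0],[0,0,1,0,0,0,0],[0,0,1,0,0,0,0],[0,0,0,0,0,0,0],[0,0,0,0,0,0,0]])

```text
time: 10.48
ee_pos: [0.4771, -0.0526, 0.1253]
tcp_rot: [-1.926, -2.48, 0.001]
ft_force: [-0.5, 0.0, 1.1]
opening: 0.0001
```

```bash
python3 - <<'E'
from h import *
s=sense(); print(s["time"],s["ee_pos"],cv2.Rodrigues(s["tcp_rot"])[0].round(3),s["ft_force"])
m=camera_model("wrist"); np.savez("w9.npz",**m); cv2.imwrite("pics/w9.png",snapshot("wrist"))
a=snapshot("side")[170:250,290:380]; b=snapshot("scene")[170:250,290:380]
cv2.imwrite("pics/t9.png",np.hstack([cv2.resize(x,None,fx=4.4,fy=4.4,interpolation=cv2.INTER_CUBIC) for x in(a,b)]))
E
```

```text
10.4833 [ 0.47713773 -0.05257845  0.12531474] [[-0.248  0.969 -0.001]
 [ 0.969  0.248  0.001]
 [ 0.001 -0.001 -1.   ]] [-0.48707375  0.0097738   1.06397371]
```

View pics/w9.png

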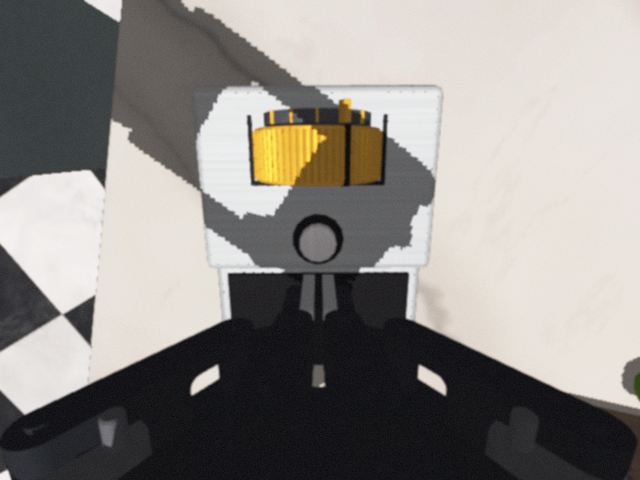

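View pics/t9.png

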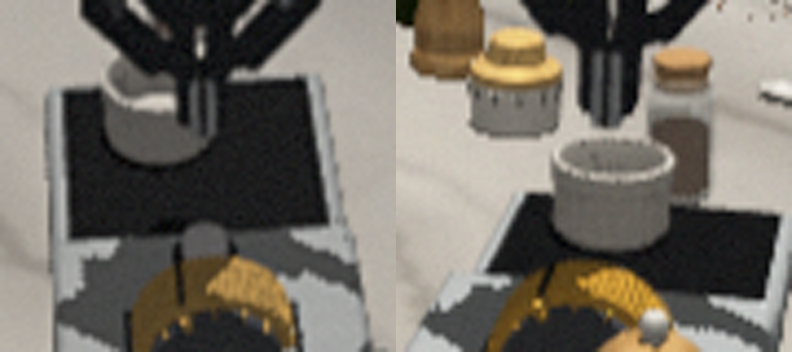

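```bash
python3 - <<'E'
from h import *
m=dict(np.load("w9.npz"))
for z in(.06,.067): print(ray(m,(318.5,242),z))
# warmer pose vs earlier: corners of pod
for u in((205,92),(439,88)): print(ray(m,u,.055))
print(W((.4852,-.0955,.25),[(-.085,.15,.055),(.085,.15,.055)]))
# ramekin from side0
s=camera_model("side"); print("ramekin rim",ray(s,(280+186/4,170+68/4),.08))
E
```

```text
[ 0.4767739  -0.05403469  0.06      ]
[ 0.47627779 -0.05208457  0.067     ]
[0.37932401 0.02545505 0.055     ]
[0.52753227 0.06585389 0.055     ]
[[0.36573185 0.02880753 0.055     ]
 [0.53044696 0.0708662  0.055     ]]
ramekin rim [ 0.52472843 -0.17508496  0.08      ]
```

The key is at (0.476, -0.0525) and the tip is right above it. Descending.

Request:
servo_tool(rows=[[0,0,0,0,0,-0.4,0],[0,0,0,0,0,-0.6,0],[0,0,0,0,0,-0.6,0],[0,0,0,0,0,-0.3,0],[0,0,0,0,0,-0.2,0]])

```text
time: 11.05
ee_pos: [0.4765, -0.0532, 0.0616]
tcp_rot: [-1.925, -2.48, 0.001]
ft_force: [-0.2, -0.5, 0.1]
opening: -0.0002
```

Request:
servo_tool(rows=[[0,0,0,0,0,-0.15,0],[0,0,0,0,0,-0.1,0],[0,0,0,0,0,0,0],[0,0,0,0,0,0,0]])

```text
time: 11.38
ee_pos: [0.4779, -0.0537, 0.0559]
tcp_rot: [1.925, 2.482, 0.0]
ft_force: [0.8, 0.3, 0.3]
opening: -0.0002
```

Request:
servo_tool(rows=[[0,0,0,0,0,-0.06,0],[0,0,0,0,0,0,0]])

```text
time: 11.55
ee_pos: [0.4777, -0.0537, 0.0539]
tcp_rot: [1.925, 2.482, 0.0]
ft_force: [-0.1, 0.2, 1.1]
opening: -0.0005
```

Request:
servo_tool(rows=[[0,0,0,0,0,-0.06,0],[0,0,0,0,0,0,0]])

```text
time: 11.72
ee_pos: [0.4774, -0.0535, 0.0517]
tcp_rot: [1.925, 2.482, -0.0]
ft_force: [-1.3, 1.1, -0.5]
opening: -0.0002
```

Request:
servo_tool(rows=[[0,0,0,-0.02,0.02,-0.06,0],[0,0,0,0,0,0,0]])

```text
time: 11.88
ee_pos: [0.4765, -0.0528, 0.0497]
tcp_rot: [-1.925, -2.482, 0.0]
ft_force: [-0.2, -0.0, -0.1]
opening: -0.0001
```

Request:
servo_tool(rows=[[0,0,0,0,0,-0.06,0],[0,0,0,0,0,0,0]])

```text
time: 12.05
ee_pos: [0.4766, -0.0528, 0.0479]
tcp_rot: [-1.925, -2.482, 0.0]
ft_force: [-0.4, 0.3, 0.9]
opening: 0.0002
```

Request:
servo_tool(rows=[[0,0,0,0,0,-0.06,0],[0,0,0,0,0,0,0]])

```text
time: 12.22
ee_pos: [0.4769, -0.0529, 0.0462]
tcp_rot: [1.925, 2.482, 0.0]
ft_force: [0.9, -0.0, 2.1]
opening: -0.0
```

Request:
servo_tool(rows=[[0,0,0,0,0,-0.06,0],[0,0,0,0,0,0,0]])

```text
time: 12.38
ee_pos: [0.477, -0.053, 0.0445]
tcp_rot: [1.925, 2.482, 0.0]
ft_force: [0.5, 0.2, 2.6]
opening: 0.0001
```

Request:
servo_tool(rows=[[0,0,0,0,0,-0.06,0],[0,0,0,0,0,0,0]])

```text
time: 12.55
ee_pos: [0.477, -0.053, 0.0428]
tcp_rot: [1.925, 2.482, 0.0]
ft_force: [0.2, -0.0, 4.0]
opening: 0.0
```

Request:
servo_tool(rows=[[0,0,0,0,0,-0.05,0],[0,0,0,0,0,0,0]])

```text
time: 12.72
ee_pos: [0.4771, -0.053, 0.0415]
tcp_rot: [1.925, 2.482, 0.0]
ft_force: [-1.2, 0.6, 4.5]
opening: -0.0001
```

Request:
servo_tool(rows=[[0,0,0,0,0,-0.03,0],[0,0,0,0,0,0,0]])

```text
time: 12.88
ee_pos: [0.4771, -0.053, 0.0413]
tcp_rot: [1.925, 2.483, -0.0]
ft_force: [-4.2, 1.4, 11.6]
opening: -0.0001
```

There is a hard stop at 11.6 N after about 6.5 mm of travel, so the key is right down. Releasing and lifting clear.

Request:
servo_tool(rows=[[0,0,0,0,0,0,0],[0,0,0,0,0,0.1,0],[0,0,0,0,0,0.3,0],[0,0,0,0,0,0.6,0],[0,0,0,0,0,0.9,0]])

```text
time: 13.3
ee_pos: [0.4746, -0.0522, 0.096]
tcp_rot: [-1.922, -2.478, 0.003]
ft_force: [0.6, -0.5, -0.4]
opening: 0.0
```

Request:
servo_tool(rows=[[0,0,0,0,0,0.9,0],[0,0,0,0,0,0.8,0],[0,0,0,0,0,0.5,0],[0,0,0,0,0,0,0],[0,0,0,0,0,0,0]])

```text
time: 13.72
ee_pos: [0.4772, -0.0531, 0.164]
tcp_rot: [1.924, 2.481, 0.001]
ft_force: [-0.5, 0.2, -0.2]
opening: 0.0
```

```bash
python3 - <<'E'
from h import *
s=sense(); print(s["time"],s["ee_pos"],s["ft_force"])
cv2.imwrite("pics/w10.png",snapshot("wrist"))
a=snapshot("side")[170:320,280:400]; b=snapshot("scene")[190:330,270:410]
cv2.imwrite("pics/t10.png",np.hstack([cv2.resize(x,(400,500),interpolation=cv2.INTER_CUBIC) for x in(a,b)]))
E
```

```text
13.7167 [ 0.47718212 -0.05305473  0.16397337] [-0.51093941  0.15468726 -0.18054403]
```

View pics/w10.png

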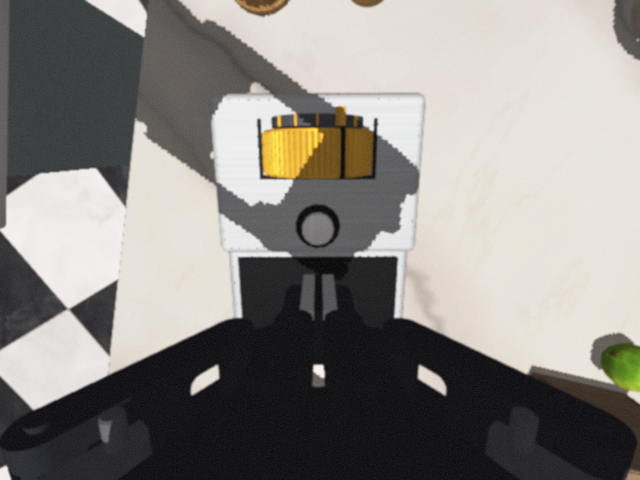

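View pics/t10.png

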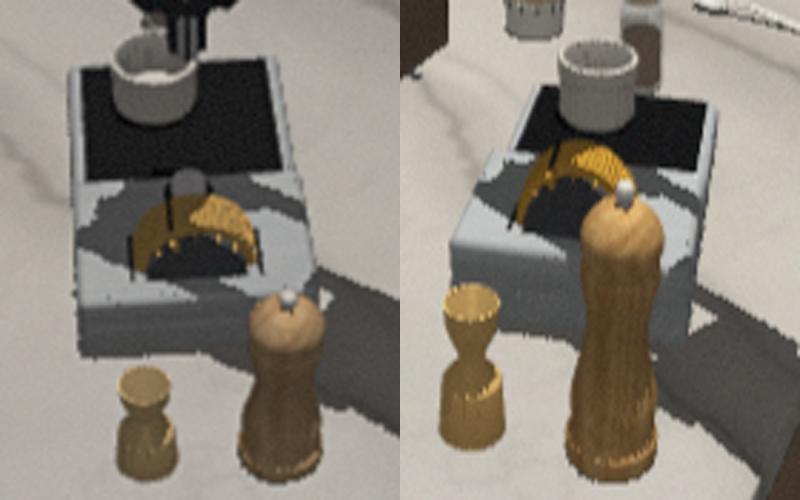

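The line is still at the big ridge (wrist view, column 342), the key is up at (318,227), and everything stands where it was. Handing in.

```bash
python3 -c "
from plant import *
print(job_done())"
```

```text
the job is handed in; nothing more can be done
None
```

I turned the wheel one click and pressed the start key right down once. The job was handed in at about 14 s; no verdict was reported.

- **Wheel:** It started at the third ridge. I pressed the shut fingertips about 5 mm in (roughly 7 N) and drew them about 16 mm along the warmer's +x. After I lifted off, the wrist and side pictures showed the index line at the big fourth ridge, and it was still there after the key press.
- **Start key:** I turned the tool 90° first so the gripper linkage kept clear of the wheel. The key went down about 6.5 mm to a hard stop at 11.6 N, then I lifted off. The last pictures show it up again.
- **Surroundings:** By eye, the warming plate, ramekin, jigger, spice jar and mill stand where they were. I did not re-measure the warmer's final position. The robot was clear of everything, with wrist force near zero.

**Disagreements:**
- The shut fingertips sat about 20 mm above the reported TCP height. Contact with the wheel came at a reported z of about 0.074 m instead of 0.097 m, so I worked by force instead.
- The cameras put the warmer's position up to about 6 mm apart. I settled the wheel and key positions from close wrist views.

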